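Lock the welding turntable

TASK

Lock the bench turntable by pushing only: with the fingertips, push the disc's upright pin round until the slot in the disc's rim faces the round nose of the lock bar, then push the bar from behind its cross-piece fully home into the slot, so that the cross-piece rests against the ends of the two guide rails. Do not lift or tip the bar out of its guide, and leave the can, the jar and the collar standing where they are. Finish with the hand clear of everything.

Things in the scene. Friction and masses are not known exactly. Their poses are not given: they have to be found in the camera images.
- turntable: Fixed dark steel base plate, 360 x 170 x 12 mm, from x = -260 to 100 mm. Origin: on the bench, straight below the disc's vertical axis; x = direction in which the bar is pushed, z up. Two grey guide rails, 12 mm wide, tops at z = 34 mm, stand either side of the bar from x = -165 to -88 mm, 23 mm apart.
- disc (a joint): Angle (rad) of the steel disc about the vertical axis through the turntable's origin, anticlockwise from above. At 0 (or 2 pi) its slot faces the bar (turntable's -x). Starts between 0.7 and 5.6; turns either way, no stop near; light friction (2 N at the pin), stays where left. A low chuck on its centre, radius 24 mm, rises to 57 mm above the bench.
- pin_top (a point): Centre of the top of the disc's upright round drive pin: 14 mm in diameter, 40 mm tall, its top 71 mm above the bench, standing 60 mm from the disc's axis exactly opposite the slot.
- slot_mouth (a point): Middle of the slot's open end at the disc's rim, at the height of the disc's top. The disc has radius 80 mm and lies 15 to 31 mm above the bench; its one slot, 26 mm wide, runs 36 mm in from the rim.
- gate (a point): Fixed point of the turntable, 80 mm from the axis in front of the bar's nose: the slot mouth is at this point when the slot is lined up.
- lock_bar: Loose steel bar, about 0.55 kg, lying on the plate between the rails, 20 x 20 mm, 129 mm long, with a round nose (radius 10 mm) which helps it into the slot. Origin: on its underside (12 mm above the bench) at the nose's foremost point; x along the bar to the nose, z up. Starts with the nose 95 to 125 mm from the disc's axis; fully home it is 50 mm from it.
- bar_push (a point): Centre of the rear face of the bar's cross-piece, 27 mm above the bench; push here along the bar's +x. The cross-piece is 60 mm wide, 14 mm thick along x, its top 42 mm above the bench; fully home it stops against the rails' ends.
- can: Bystander: tin, 60 mm in diameter, 85 mm tall; origin at the centre of its underside.
- jar: Bystander: amber jar with steel lid, 58 mm in diameter, 75 mm tall; origin at the centre of its underside.
- collar: Bystander: dark steel shaft collar, 56 mm in diameter, 35 mm tall; origin at the centre of its underside.

How it is judged:
By the outcome, as a careful person would: the job done as asked, in the order asked, and still so for the second after the job is handed in, with the robot touching nothing.
It also fails if it takes over 58 s, if anything falls off the work surface, if the arm or the gripper's body presses on something with over 40 N, if the wrist force passes 120 N, or if a joint passes its speed limit or range.

ROBOT

A 6-joint arm with a two-finger parallel gripper is mounted at the origin on the work surface. World frame = base frame: x ahead of the robot, y to its left, z up, the work surface at z = 0. Lengths are in m, angles in rad, forces in N, time in s.
With the tool pointing down it reaches from about 0.25 to 0.725 m from the base axis. Payload 4 kg.
Tool frame: the origin (TCP) lies midway between the tips of the shut fingers; the grasp point (between the pads) lies 19 mm behind it; y points along the fingers, x is the direction in which the jaws open and shut, and the axes are right-handed (so a half turn about y gives the same grasp; the last joint's range is limited). The gripper opens to 85 mm and grips with 20 to 120 N. Pads are 22 mm wide; open, the fingers measure 114 mm over their backs; the gripper's body (76 mm by 85 mm) begins 54 mm behind the grasp point. The pads swing forward as they close: fully open they stand 13 mm farther back than shut.
Start: joints at [1.134, 0.241, 0.005, 1.335, 0, 1.571], TCP at [0.212, 0.453, 0.231] pointing down, gripper open.
Joint ranges: [-2.72, 2.72], [-1.05, 1.87], [-1.09, 1.28], [-1.99, 2.15], [-1.42, 1.44], [-3.14, 3.14]. Speed limits (rad/s): [2.79, 2.79, 3.14, 3.14, 3.14, 3.14].

INTERFACE

Orientations are given as a unit quaternion [x, y, z, w].
In Python, from workcell import bot gives the robot as it stands. The module is installed in compiled form; this text tells all that it offers.
- The arm moves only by the shell command python3 -m inch 'ROWS'. ROWS is text: rows parted by semicolons, each of 7 numbers parted by spaces: the turn, a rotation vector about the tool's x, y, z in degrees, then the shift along the tool's x, y, z in mm, then the closure, from 0 (fully open) to 1 (shut). In form: ax ay az dx dy dz fingers; .... A call has 1 to 12 rows; each row shifts and turns the commanded pose from where the row before left it, along the tool's axes as they then stand; what a row does not reach is not made up. A row lasts 1/8 s, in which the tool goes at most 62.5 mm and 10.7 degrees, less where a joint would pass 70% of its speed; a pose out of reach is approached as far as the arm can. A call with a gripper value outside its range is refused whole. The fingers move at their own pace and stop on an object; the grip force is fixed at half the most. Time passes only in rows, so rows that do not move let the fingers close. It gives the time, the measured TCP pose, the force and the opening at its end, in the units of the state.
- bot.get_obs(): the state, without advancing time (a new reading comes with each control period).
- bot.camera(name): name is "scene" or "side" or "wrist"; returns a dict with "color" (420x560x3 uint8, blue, green, red), "fx", "fy", "cx", "cy" (pixels), "extrinsics" (4x4, takes a point from world to camera coordinates). Camera axes: x right, y up, looking along -z (the intrinsics and any distortion apply to the point x, -y, -z); pixel columns grow to the right and rows downward; lengths in m; the calibration is good to about 2 mm. A picture is of the moment at which its call begins. There is no depth.
- bot.job_done(): hands the job in, once; it reports no verdict.
Trained networks look in the newest picture that a camera, given by its name, has taken for a name from the list of things; names that differ only in an ending like _2 or _b are one class to them, and where a whole thing is asked for, a point or a joint stands for the part that bears it (a point fixed in the world has none). Each returns a list of dicts, best first, with "conf" (0 to 1); they miss things now and then, are a little off and sometimes report something else, mostly with a low value. They report only what shows in the picture. A call takes as long as a camera call.
- bot.look_for(name, camera): "extent" ([left, top, right, bottom] in pixels, round what is visible of it).
- bot.cut_out(name, camera): "region" (420x560 bool, what is visible of it) and "extent" ([left, top, right, bottom] in pixels, round what is visible of it).
- bot.spot_point(name, camera): "point" ([column, row] in pixels: a listed point, or the origin of a listed thing).
The state is a dict: "clock": time; "joint_pos": joint angles; "joint_vel": joint speeds; "tau": joint torques, N m; "eef_pos": TCP position; "tool_rot": TCP orientation; "ft_force": force on the tool from outside, world axes, zero at the start; "ft_torque": the same for the moment, N m; "grip_width": finger opening in m.
Only numpy, scipy, OpenCV 4.12 (cv2) and the standard library are available. Lean on these libraries where they do the work, as an engineer would, in place of code of your own. Each camera call takes 0.05 s, during which the arm holds its last target.

## Working session

There is one attempt and no reset: what is moved stays moved. The work goes in short steps, Python scripts to look and compute and a shell command to move; the robot and the scene stay as the last step left them, time stands still between calls to the robot, and variables do not carry over. Pictures are saved under pics/ and viewed, and the job is handed in when it is done.

```bash
mkdir -p pics
cat > h.py <<'E'
from workcell import bot
import numpy as np, cv2
def ray(cam,uv):
    E=np.array(cam["extrinsics"]);R=E[:3,:3];t=E[:3,3]
    d=np.array([(uv[0]-cam["cx"])/cam["fx"],-(uv[1]-cam["cy"])/cam["fy"],-1.0])
    return -R.T@t, R.T@d
def onz(cam,uv,z):
    o,d=ray(cam,uv); return o+d*(z-o[2])/d[2]
def proj(cam,p):
    E=np.array(cam["extrinsics"]);q=E[:3,:3]@np.array(p)+E[:3,3]
    return np.array([cam["cx"]+cam["fx"]*q[0]/-q[2],cam["cy"]-cam["fy"]*q[1]/-q[2]])
E
python3 - <<'E'
from h import *
np.set_printoptions(precision=4,suppress=True)
Z={"turntable":0,"pin_top":.071,"slot_mouth":.031,"gate":.031,"lock_bar":.012,"bar_push":.027,"can":0,"jar":0,"collar":0}
for n in ["scene","side","wrist"]:
    c=bot.camera(n); cv2.imwrite(f"pics/{n}0.png",c["color"])
    print(n,{k:np.array(v) for k,v in c.items() if k!="color"})
    for k,z in Z.items():
        r=bot.spot_point(k,n)
        for q in r[:2]: print(k,np.array(q["point"]),round(q["conf"],2),onz(c,q["point"],z))
print(bot.get_obs())
E
```

```text
scene {'fx': array(454.3618), 'fy': array(454.3618), 'cx': array(284.3485), 'cy': array(216.0105), 'extrinsics': array([[-0.7141,  0.6999, -0.0131,  0.3795],
       [-0.5232, -0.5212,  0.6742,  0.321 ],
       [ 0.4651,  0.4883,  0.7384, -1.3899],
       [ 0.    ,  0.    ,  0.    ,  1.    ]])}
turntable [304.8 214.2] 0.85 [0.5328 0.0726 0.    ]
pin_top [327.4 181.6] 0.68 [0.4671 0.0819 0.071 ]
slot_mouth [282.4 221.7] 0.82 [0.6073 0.0716 0.031 ]
slot_mouth [269.1 189.9] 0.68 [ 0.5572 -0.0269  0.031 ]
gate [280.9 190.4] 0.78 [ 0.5379 -0.005   0.031 ]
gate [282.  220.6] 0.49 [0.6056 0.0685 0.031 ]
lock_bar [271.9 186.9] 0.57 [ 0.5319 -0.0445  0.012 ]
bar_push [230.  159.4] 0.8 [ 0.5485 -0.1883  0.027 ]
can [210. 228.] 0.62 [ 0.724  -0.0561  0.    ]
jar [208.2 226. ] 0.73 [ 0.7231 -0.0642  0.    ]
jar [382.4 245.9] 0.64 [0.4788 0.2662 0.    ]
collar [260.7 266.5] 0.75 [0.7146 0.1124 0.    ]
side {'fx': array(438.0216), 'fy': array(438.0216), 'cx': array(281.176), 'cy': array(213.2305), 'extrinsics': array([[-0.9913, -0.1314, -0.008 ,  0.6527],
       [ 0.055 , -0.4687,  0.8816, -0.0649]
[... 715 characters left out ...]
(280.4369), 'cy': array(208.6174), 'extrinsics': array([[ 0.4243,  0.9055, -0.0005, -0.499 ],
       [-0.87  ,  0.4075, -0.2775,  0.0359],
       [-0.251 ,  0.1182,  0.9607, -0.3786],
       [ 0.    ,  0.    ,  0.    ,  1.    ]])}
{'clock': 1.5, 'joint_pos': array([1.134 , 0.2406, 0.005 , 1.3352, 0.    , 1.5708]), 'joint_vel': array([ 0.0023, -0.0001, -0.0002, -0.001 ,  0.0015, -0.0008]), 'tau': array([  0.0005, -37.2207,  25.2687,   0.0014,   0.    ,  -0.    ]), 'eef_pos': array([0.2115, 0.4531, 0.2313]), 'tool_rot': array([-0.5964, -0.3798,  0.3798,  0.5965]), 'ft_force': array([ 0.64  , -0.2603, -0.1062]), 'ft_torque': array([ 0.0351,  0.0056, -0.0045]), 'grip_width': 0.08534783030619013}
```

Run:
```python
import cv2,numpy as np
for n,b in [("scene",(170,120,420,300)),("side",(200,140,420,330))]:
    i=cv2.imread(f"pics/{n}0.png");x0,y0,x1,y1=b
    cv2.imwrite(f"pics/{n}0c.png",cv2.resize(i[y0:y1,x0:x1],None,fx=3,fy=3,interpolation=cv2.INTER_CUBIC))
from scipy.spatial.transform import Rotation as R
print(R.from_quat([-0.5964, -0.3798,  0.3798,  0.5965]).as_matrix().round(3))
```

```text
[[ 0.423 -0.    -0.906]
 [ 0.906  0.     0.423]
 [ 0.    -1.     0.   ]]
```

View pics/scene0c.png

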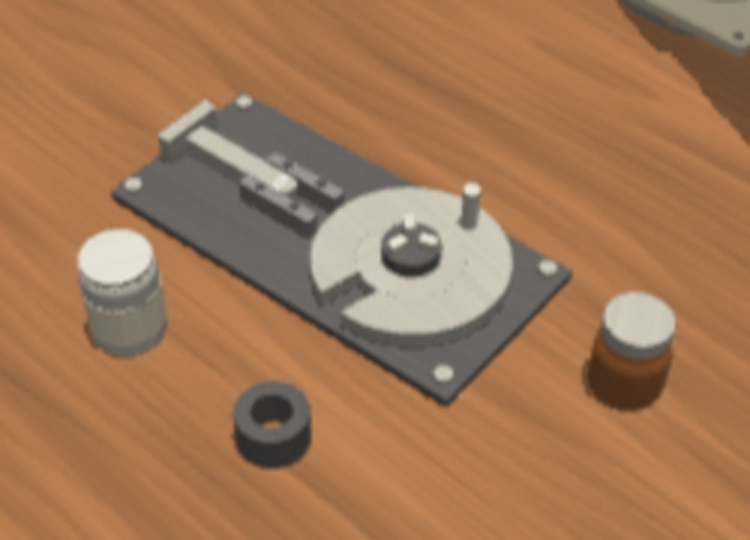

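View pics/side0c.png

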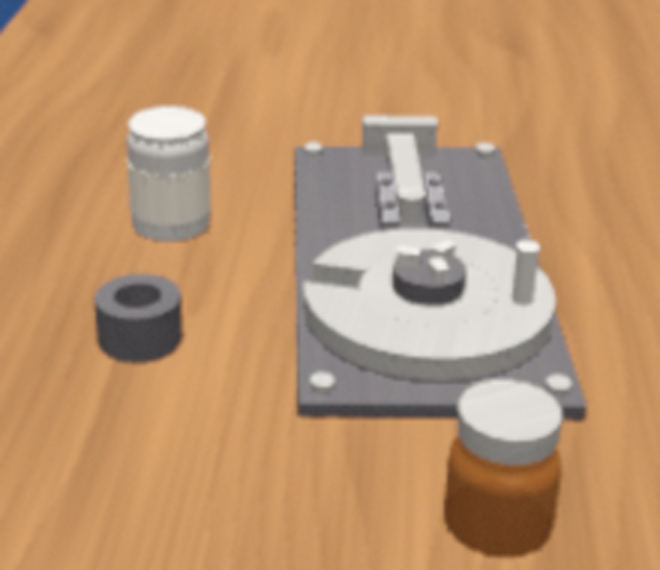

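View pics/scene0.png

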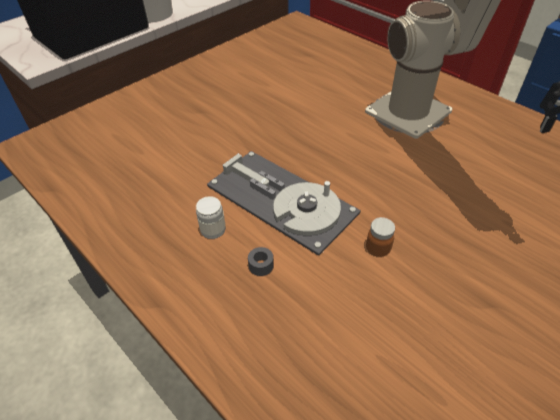

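```bash
cat > fit.py <<'E'
from h import *
from scipy.optimize import least_squares
import sys
C={n:bot.camera(n) for n in ("scene","side")}
o={"scene":(170,120),"side":(200,140)}
P={"scene":[((245,94),(-260,85,12)),((113,195),(-260,-85,12)),((447,398),(100,-85,12)),((571,272),(100,85,12)),((472,188),'pin'),((412,226),(0,0,57))],
"side":[((295,149),(-260,-85,12)),((497,149),(-260,85,12)),((300,405),(100,-85,12)),((583,405),(100,85,12)),((527,246),'pin'),((430,268),(0,0,57))]}
S={"scene":(282.4,221.7),"side":(300.4,229.7)}
def pt(p,v):
    c,s=np.cos(p[2]),np.sin(p[2]);v=np.array(v)/1000
    return np.array([p[0]+c*v[0]-s*v[1],p[1]+s*v[0]+c*v[1],v[2]])
def loc(p,n):
    a=p[3]
    return {'pin':(60*np.cos(a),60*np.sin(a),71),'slot':(-80*np.cos(a),-80*np.sin(a),31)}[n]
def res(p):
    r=[]
    for n in C:
        for uv,v in P[n]:
            v=loc(p,v) if isinstance(v,str) else v
            r+=list(proj(C[n],pt(p,v))-np.array(uv)/3-o[n])
        r+=list(proj(C[n],pt(p,loc(p,'slot')))-S[n])
    return np.array(r)
f=least_squares(res,[.531,.075,np.radians(95),1.37],loss='soft_l1')
p=f.x;print(p,np.degrees(p[2:]));print(res(p).reshape(-1,2).round(1))
for v in [(-80,0,31)]+[loc(p,'pin')]: print(pt(p,v))
for n,uv,z in (("scene",(230,159.4),.027),("side",(330,184.1),.027),("scene",(170+284/3,120+184/3),.032),("side",(200+408/3,140+192/3),.032)):
    w=onz(C[n],uv,z)[:2]-p[:2];c,s=np.cos(p[2]),np.sin(p[2]);print(n,c*w[0]+s*w[1],-s*w[0]+c*w[1])
E
python3 fit.py
```

```text
[0.52916629 0.07757104 1.67535278 1.36266573] [95.99064337 78.0749954 ]
[[-0.1 -1. ]
 [-0.7 -1.5]
 [ 0.7  0.9]
 [ 1.4 -0.6]
 [-0.  -0.2]
 [ 0.6  2.7]
 [-1.1 -0.2]
 [-1.1 -1.2]
 [ 0.4 -0.9]
 [-1.7 -0.2]
 [ 1.3  0.7]
 [-0.2 -0.3]
 [-0.5 -4.6]
 [ 1.   2.1]]
[ 0.53751557 -0.00199208  0.031     ]
[0.46948783 0.08377438 0.071     ]
scene -0.26639126202719904 0.008504000289914965
side -0.25370150929918467 -0.005019449039806979
scene -0.1349027034709752 -0.0014157907613063046
side -0.13638283899598933 -0.00034015998465858864
```

```bash
python3 -m inch '0 0 0 -26 0 -37 1; 0 0 0 -26 0 -37 1; 0 0 0 -26 0 -37 1; 0 0 0 -26 0 -37 1; 0 0 0 -26 0 -37 1; 0 0 0 -26 0 -37 1; 0 0 0 -26 0 -37 1; 0 0 0 -26 0 -37 1; 0 0 0 -26 0 -37 1; 0 0 0 -26 0 -37 1; 0 10 0 0 0 0 1; 0 10 0 0 0 0 1'
cat > w.py <<'E'
from h import *
import sys
from scipy.spatial.transform import Rotation as R
n,tag=sys.argv[1:3]
c=bot.camera(n); cv2.imwrite(f"pics/{tag}.png",c["color"]); s=bot.get_obs()
M=R.from_quat(s["tool_rot"]).as_matrix()
print(s["clock"],s["eef_pos"].round(4),M.round(3).tolist(),s["ft_force"].round(1),s["grip_width"])
for k in sys.argv[3:]:
    z={"pin_top":.071,"slot_mouth":.031,"gate":.031,"lock_bar":.012,"bar_push":.027}.get(k,0)
    for q in bot.spot_point(k,n)[:2]: print(k,np.round(q["point"],1),round(q["conf"],2),onz(c,q["point"],z).round(4))
E
python3 w.py wrist w1 turntable pin_top slot_mouth gate lock_bar bar_push
```

```text
clock: 3.1
eef_pos: [0.437, 0.0601, 0.2312]
tool_rot: [-0.654, -0.268, 0.268, 0.654]
ft_force: [-0.2, 0.4, 0.4]
grip_width: 0.0001
3.15 [0.4369 0.0604 0.2312] [[0.715, -0.0, -0.699], [0.699, 0.0, 0.715], [-0.0, -1.0, 0.0]] [-0.4 -0.9 -0.1] 5.60141546651552e-05
turntable [338.6 218.4] 0.95 [0.5283 0.077  0.    ]
pin_top [315.  198.7] 0.94 [0.4674 0.0805 0.071 ]
slot_mouth [378.3 272.2] 0.69 [0.6075 0.0663 0.031 ]
slot_mouth [339.  218.8] 0.54 [0.5174 0.0797 0.031 ]
gate [302.5 274.8] 0.87 [ 0.5401 -0.0051  0.031 ]
bar_push [301.9 273.6] 0.53 [ 0.5401 -0.0058  0.027 ]
```

View pics/w1.png

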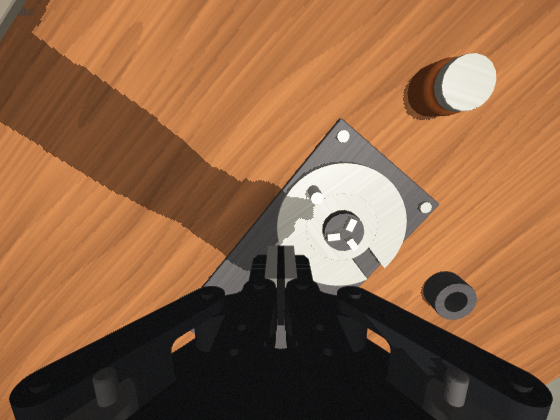

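```bash
python3 -m inch '0 0 0 0 46 0 1; 0 0 0 0 46 0 1; 0 0 0 0 46 0 1; 0 0 0 0 45 0 1; 0 0 0 0 0 0 1'
python3 -m inch '0 0 0 6 0 0 1; 0 0 0 6 0 0 1; 0 0 0 6 0 0 1; 0 0 0 6 0 0 1; 0 0 0 6 0 0 1; 0 0 0 6 0 0 1; 0 0 0 6 0 0 1'
python3 w.py side s2 pin_top slot_mouth
```

```text
clock: 4.08
eef_pos: [0.4333, 0.0606, 0.0457]
tool_rot: [-0.652, -0.268, 0.274, 0.654]
ft_force: [-0.4, -0.2, 0.4]
grip_width: -0.0001
clock: 4.95
eef_pos: [0.4643, 0.0907, 0.0478]
tool_rot: [-0.653, -0.269, 0.272, 0.654]
ft_force: [-4.3, -0.7, -1.3]
grip_width: 0.0002
5.0 [0.4662 0.0914 0.0482] [[0.707, -0.001, -0.707], [0.707, 0.0, 0.707], [-0.001, -1.0, 0.001]] [ 0.2  0.9 -0.9] -0.0001321191473130967
pin_top [369.7 229.3] 0.73 [0.4814 0.1135 0.071 ]
slot_mouth [309.  223.5] 0.92 [0.5964 0.0344 0.031 ]
slot_mouth [241.6 253.5] 0.2 [0.7097 0.1595 0.031 ]
```

View pics/s2.png

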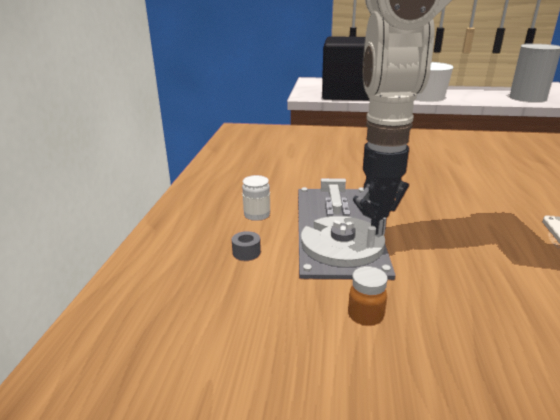

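```bash
python3 -m inch '0 0 0 6 0 0 1; 0 0 0 6 0 0 1; 0 0 0 6 0 0 1; 0 0 0 6 0 0 1; 0 0 0 6 0 0 1; 0 0 0 5 0 0 1; 0 0 0 0 0 0 1; 0 0 0 0 0 0 1'
python3 w.py side s3 pin_top slot_mouth
python3 w.py scene c3 pin_top slot_mouth
python3 -c "
import cv2
a=cv2.imread('pics/s3.png')[150:290,250:420];b=cv2.imread('pics/c3.png')[130:270,200:370]
cv2.imwrite('pics/m3.png',cv2.resize(cv2.hconcat([a,b]),(782,322),interpolation=cv2.INTER_CUBIC))"
```

```text
clock: 6.1
eef_pos: [0.4919, 0.116, 0.0487]
tool_rot: [-0.653, -0.271, 0.27, 0.654]
ft_force: [0.1, 0.2, -0.3]
grip_width: 0.0
6.15 [0.4917 0.1158 0.0486] [[0.707, 0.001, -0.707], [0.707, 0.001, 0.707], [0.001, -1.0, 0.0]] [-0.4 -0.2  0.1] 0.00029382161474222066
pin_top [355.1 232.6] 0.98 [0.5078 0.1283 0.071 ]
slot_mouth [327.6 216. ] 0.97 [ 0.56   -0.0021  0.031 ]
6.3 [0.4914 0.1156 0.0485] [[0.707, 0.0, -0.707], [0.707, 0.0, 0.707], [0.001, -1.0, 0.0]] [ 0.3 -0.   0.2] -0.00010369880879504088
pin_top [332.1 199.4] 0.55 [0.5037 0.1292 0.071 ]
pin_top [276.4 196.8] 0.54 [0.5878 0.0327 0.071 ]
slot_mouth [279.8 196.6] 0.96 [0.5547 0.0086 0.031 ]
```

View pics/m3.png

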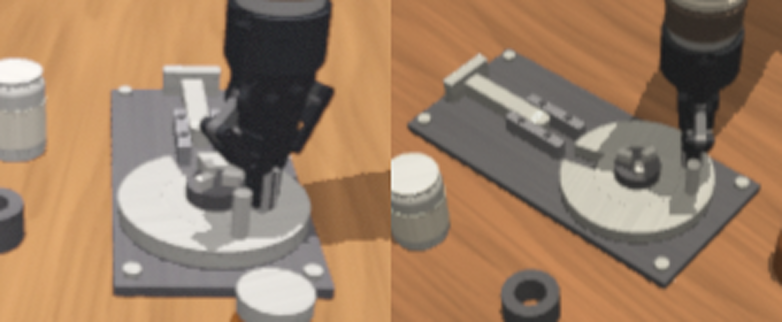

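```bash
python3 -m inch '0 0 0 4 0 0 1; 0 0 0 4 0 0 1; 0 0 0 4 0 0 1; 0 0 0 0 0 0 1; 0 0 0 0 0 0 1'
python3 w.py side s4 pin_top slot_mouth
python3 w.py scene c4 pin_top slot_mouth
python3 -c "
import cv2
a=cv2.imread('pics/s4.png')[150:290,250:420];b=cv2.imread('pics/c4.png')[130:270,200:370]
cv2.imwrite('pics/m4.png',cv2.resize(cv2.hconcat([a,b]),(782,322),interpolation=cv2.INTER_CUBIC))"
```

```text
clock: 7.02
eef_pos: [0.4997, 0.1239, 0.0481]
tool_rot: [-0.653, -0.27, 0.271, 0.653]
ft_force: [-0.2, -2.3, -0.3]
grip_width: 0.0001
7.075 [0.4996 0.124  0.0481] [[0.707, -0.0, -0.707], [0.707, 0.0, 0.707], [-0.0, -1.0, 0.0]] [-0.1 -2.1 -1.1] 0.00021445651752890124
pin_top [345.8 233.7] 0.7 [0.5242 0.1341 0.071 ]
slot_mouth [334.1 215.9] 0.81 [ 0.5465 -0.0041  0.031 ]
7.225 [0.4996 0.124  0.0482] [[0.707, -0.0, -0.707], [0.707, 0.0, 0.707], [-0.0, -1.0, 0.0]] [-0.5 -2.7 -0.8] 0.00011846055281764754
pin_top [331.3 201.3] 0.55 [0.5095 0.1319 0.071 ]
slot_mouth [281.8 189.7] 0.56 [ 0.5346 -0.0051  0.031 ]
```

View pics/m4.png

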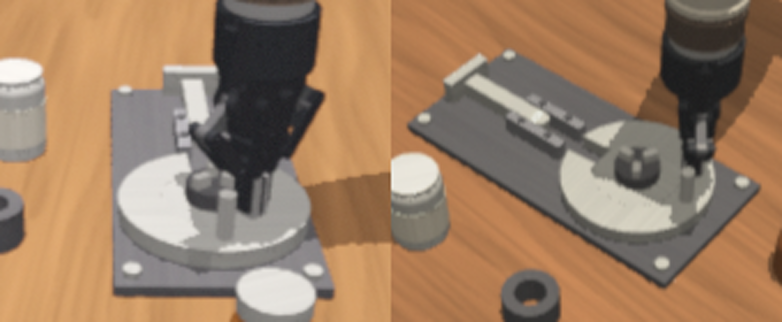

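```bash
python3 -m inch '0 0 0 -10 0 0 1; 0 0 0 -20 0 0 1; 0 0 0 -20 -30 0 1; 0 0 0 -20 -50 0 1; 0 0 0 -20 -50 0 1; 0 0 0 0 0 0 1'
python3 w.py wrist w5 turntable pin_top slot_mouth gate
python3 w.py side s5 pin_top slot_mouth
python3 w.py scene c5 pin_top slot_mouth
python3 -c "
import cv2
a=cv2.imread('pics/s5.png')[150:290,250:420];b=cv2.imread('pics/c5.png')[130:270,200:370]
cv2.imwrite('pics/m5.png',cv2.resize(cv2.hconcat([a,b]),(782,322),interpolation=cv2.INTER_CUBIC))"
```

```text
clock: 8.07
eef_pos: [0.4382, 0.0601, 0.1827]
tool_rot: [0.654, 0.273, -0.267, -0.653]
ft_force: [0.6, 0.8, -0.1]
grip_width: -0.0004
8.125 [0.4372 0.0603 0.1805] [[0.708, 0.006, -0.706], [0.706, 0.002, 0.708], [0.005, -1.0, -0.003]] [0.1 0.2 0.2] 2.499160071531983e-05
turntable [343.1 228.3] 0.72 [0.526  0.0775 0.    ]
pin_top [400.8 209. ] 0.69 [0.5189 0.1335 0.071 ]
8.375 [0.4352 0.0604 0.1768] [[0.707, -0.003, -0.707], [0.707, -0.0, 0.707], [-0.002, -1.0, 0.002]] [ 0.8 -0.5 -0.5] 0.00016668150314266936
pin_top [349.7 234.6] 0.91 [0.5173 0.1365 0.071 ]
slot_mouth [334.3 216.9] 0.69 [5.459e-01 2.000e-04 3.100e-02]
8.525 [0.4356 0.0604 0.1772] [[0.707, -0.002, -0.707], [0.707, -0.0, 0.707], [-0.002, -1.0, 0.001]] [ 0.1  0.1 -0.5] -0.0001707427201267633
pin_top [329.8 202.6] 0.93 [0.515  0.1323 0.071 ]
slot_mouth [283.7 189.6] 0.66 [ 0.531  -0.0021  0.031 ]
```

View pics/m5.png

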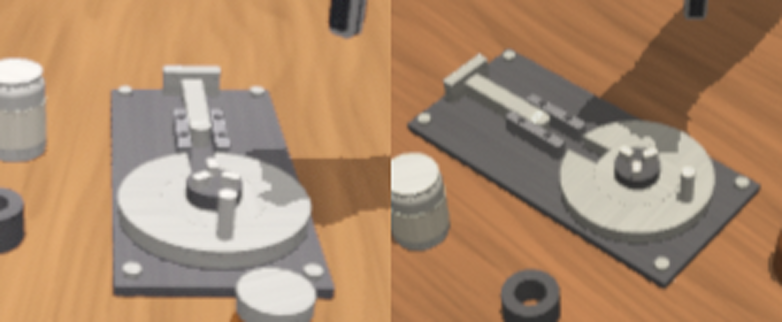

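View pics/w5.png

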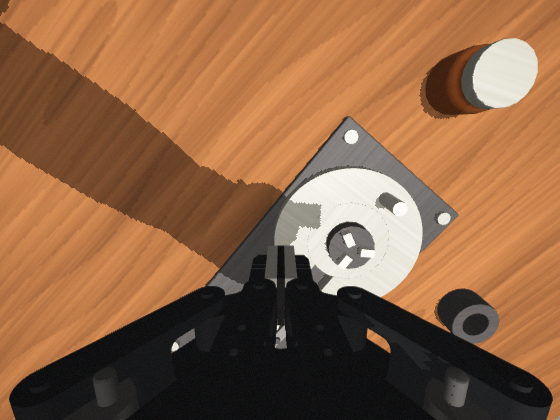

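```bash
python3 -m inch '0 0 0 20 50 0 1; 0 0 0 20 50 0 1; 0 0 0 20 30 0 1; 0 0 0 15 0 0 1; 0 0 0 9 0 0 1; 0 0 0 5 0 0 1; 0 0 0 4 0 0 1; 0 0 0 3 0 0 1; 0 0 0 0 0 0 1; 0 0 0 0 0 0 1'
python3 -m inch '0 0 0 -10 0 0 1; 0 0 0 -20 0 0 1; 0 0 0 -20 -30 0 1; 0 0 0 -20 -50 0 1; 0 0 0 -20 -50 0 1; 0 0 0 0 0 0 1'
python3 w.py wrist w6 pin_top
python3 w.py side s6 pin_top slot_mouth gate
python3 w.py scene c6 pin_top slot_mouth gate
python3 -c "
import cv2
a=cv2.imread('pics/s6.png')[150:290,250:420];b=cv2.imread('pics/c6.png')[130:270,200:370]
cv2.imwrite('pics/m6.png',cv2.resize(cv2.hconcat([a,b]),(782,322),interpolation=cv2.INTER_CUBIC))"
```

```text
clock: 9.88
eef_pos: [0.5038, 0.1279, 0.0487]
tool_rot: [-0.653, -0.27, 0.27, 0.653]
ft_force: [-1.0, -2.4, 1.8]
grip_width: -0.0
clock: 10.62
eef_pos: [0.4424, 0.0643, 0.1826]
tool_rot: [0.654, 0.273, -0.267, -0.653]
ft_force: [0.9, -0.2, -1.0]
grip_width: -0.0
10.675 [0.4415 0.0645 0.1804] [[0.708, 0.006, -0.706], [0.706, 0.002, 0.708], [0.005, -1.0, -0.003]] [-0.4  0.9 -0.6] -0.00026514565599660366
pin_top [396.9 213. ] 0.61 [0.5235 0.1328 0.071 ]
10.775 [0.4399 0.0646 0.1777] [[0.707, -0.0, -0.707], [0.707, 0.0, 0.707], [0.0, -1.0, 0.001]] [-0.4  0.8  0.2] -0.00021861288380043691
pin_top [344.8 235.7] 0.58 [0.5259 0.1413 0.071 ]
slot_mouth [336.4 215.7] 0.59 [ 0.5417 -0.0056  0.031 ]
slot_mouth [334.  184.6] 0.56 [ 0.5508 -0.1635  0.031 ]
gate [338.7 212.5] 0.88 [ 0.5371 -0.0205  0.031 ]
10.975 [0.4396 0.0646 0.1769] [[0.707, -0.003, -0.707], [0.707, -0.0, 0.707], [-0.002, -1.0, 0.002]] [-0.  -0.2 -0.3] -4.074412166214588e-06
pin_top [326.2 205.6] 0.72 [0.5278 0.1328 0.071 ]
slot_mouth [285.6 192.7] 0.72 [0.5353 0.009  0.031 ]
gate [280.  189.5] 0.58 [ 0.5372 -0.0088  0.031 ]
```

View pics/m6.png

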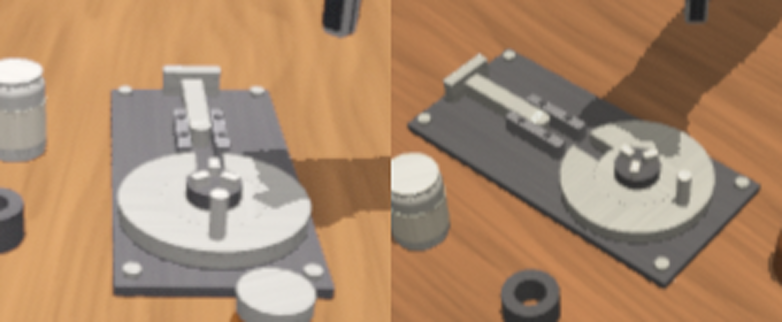

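Run:
```python
from h import *
from scipy.spatial.transform import Rotation as R
s=bot.get_obs();print(s["joint_pos"]);M=R.from_quat(s["tool_rot"]).as_matrix()
print(M.T@(np.array([.559,-.2165,.15])-s["eef_pos"])*1000)
```

```text
[ 1.45749967e-01  1.66468841e-01 -2.32957895e-01  1.17314411e+00
  9.23156280e-05  9.31221114e-01]
[-114.57866617   27.27611022 -282.96191145]
```

```bash
python3 -m inch '0 0 0 -16 0 -40 1; 0 0 0 -16 0 -40 1; 0 0 0 -16 0 -40 1; 0 0 0 -16 0 -40 1; 0 0 0 -17 0 -41 1; 0 0 0 -17 0 -41 1; 0 0 0 -17 0 -41 1; 0 -10 0 0 0 0 1; 0 -10 0 0 0 0 1; 0 -10 0 0 0 0 1; 0 -10 0 0 0 0 1; 0 -11 0 0 0 0 1'
python3 -m inch '0 0 0 0 0 0 1'
python3 w.py wrist w7 pin_top bar_push lock_bar slot_mouth gate
python3 w.py side s7 pin_top slot_mouth bar_push
```

```text
clock: 12.62
eef_pos: [0.5589, -0.2169, 0.1776]
tool_rot: [-0.472, -0.526, 0.526, 0.473]
ft_force: [0.5, 0.2, -1.0]
grip_width: 0.0
clock: 12.75
eef_pos: [0.559, -0.2169, 0.1777]
tool_rot: [-0.475, -0.524, 0.524, 0.475]
ft_force: [-0.3, -0.3, 0.2]
grip_width: 0.0001
12.8 [ 0.5589 -0.2169  0.1778] [[-0.097, -0.001, -0.995], [0.995, 0.0, -0.097], [0.0, -1.0, 0.001]] [0.5 0.4 0.5] -0.00017584053105421172
bar_push [319.1 191.4] 0.72 [ 0.551  -0.1791  0.027 ]
lock_bar [441. 193.] 0.8 [ 0.5432 -0.0461  0.012 ]
slot_mouth [492.2 185.4] 0.97 [ 0.5273 -0.008   0.031 ]
slot_mouth [545.9 184.1] 0.46 [0.5209 0.0451 0.031 ]
gate [493.5 190.7] 0.61 [ 0.5325 -0.0051  0.031 ]
13.1 [ 0.559  -0.217   0.1783] [[-0.099, -0.0, -0.995], [0.995, -0.0, -0.099], [-0.0, -1.0, 0.0]] [-0.7 -0.5  1. ] 0.00036132405455828763
pin_top [345.5 236.2] 0.77 [0.5247 0.1428 0.071 ]
slot_mouth [338.4 214.8] 0.58 [ 0.5376 -0.0101  0.031 ]
bar_push [332.3 185.5] 0.84 [ 0.5548 -0.1666  0.027 ]
bar_push [340.  250.8] 0.48 [0.5322 0.1229 0.027 ]
```

View pics/w7.png

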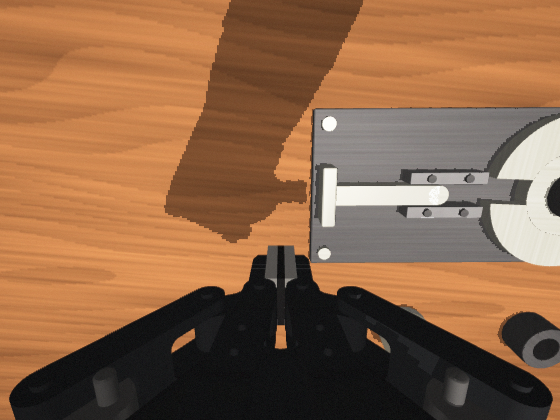

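View pics/s7.png

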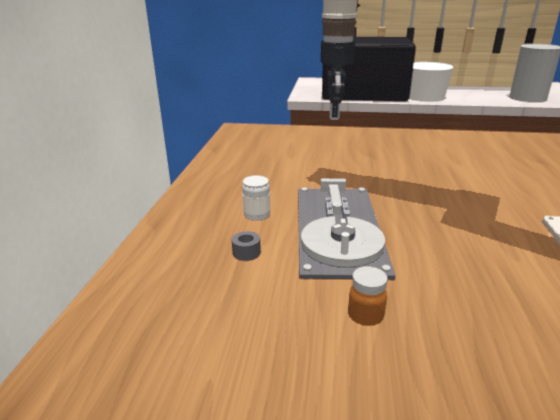

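```bash
python3 -c "
import cv2
a=cv2.imread('pics/w7.png')[130:260,400:560]
cv2.imwrite('pics/m7.png',cv2.resize(a,None,fx=4.5,fy=4.5,interpolation=cv2.INTER_CUBIC))"
```

```text
(no output)
```

View pics/m7.png

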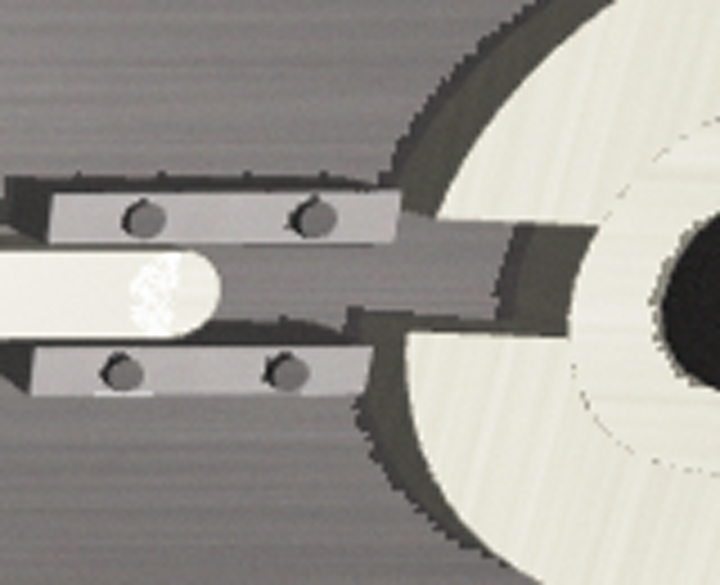

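```bash
python3 -m inch '0 0 0 0 40 0 1; 0 0 0 0 40 0 1; 0 0 0 0 40 0 1; 0 0 0 0 37 0 1; 0 0 0 0 0 0 1'
python3 -m inch '0 0 0 6 0 0 1; 0 0 0 6 0 0 1; 0 0 0 6 0 0 1; 0 0 0 5 0 0 1; 0 0 0 5 0 0 1; 0 0 0 5 0 0 1; 0 0 0 5 0 0 1'
python3 -m inch '0 0 0 5 0 0 1; 0 0 0 5 0 0 1; 0 0 0 5 0 0 1; 0 0 0 5 0 0 1'
python3 w.py side s8 bar_push
```

```text
clock: 13.88
eef_pos: [0.556, -0.2159, 0.0181]
tool_rot: [-0.472, -0.523, 0.525, 0.477]
ft_force: [-0.6, -0.4, 0.0]
grip_width: 0.0001
clock: 14.75
eef_pos: [0.5559, -0.1806, 0.0218]
tool_rot: [-0.476, -0.524, 0.525, 0.474]
ft_force: [0.6, -5.4, 0.8]
grip_width: 0.0
clock: 15.25
eef_pos: [0.5539, -0.1607, 0.0219]
tool_rot: [-0.476, -0.524, 0.524, 0.474]
ft_force: [1.1, -5.3, 0.1]
grip_width: 0.0
15.3 [ 0.5538 -0.16    0.0219] [[-0.099, 0.001, -0.995], [0.995, -0.002, -0.099], [-0.002, -1.0, -0.001]] [ 0.5 -4.1  1.8] 0.00025714636799875076
bar_push [332.5 188.3] 0.62 [ 0.5539 -0.1504  0.027 ]
bar_push [339.  214.8] 0.49 [ 0.5362 -0.0177  0.027 ]
```

View pics/s8.png

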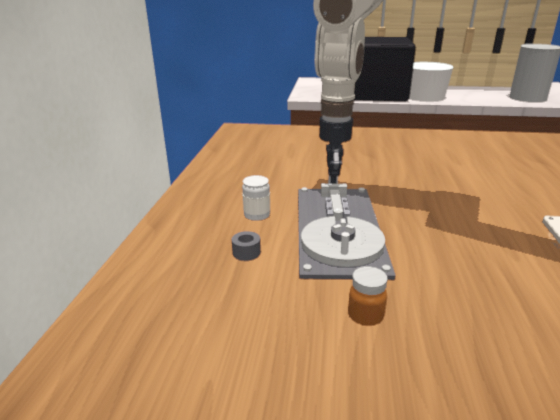

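```bash
python3 -m inch '0 0 0 5 0 0 1; 0 0 0 5 0 0 1; 0 0 0 5 0 0 1; 0 0 0 5 0 0 1'
python3 -m inch '0 0 0 5 0 0 1; 0 0 0 5 0 0 1; 0 0 0 4 0 0 1'
python3 -m inch '0 0 0 3 0 0 1; 0 0 0 3 0 0 1; 0 0 0 0 0 0 1'
python3 w.py side s9 bar_push
python3 w.py scene c9 bar_push
python3 -c "
import cv2
a=cv2.imread('pics/s9.png')[150:290,250:420];b=cv2.imread('pics/c9.png')[130:270,200:370]
cv2.imwrite('pics/m9.png',cv2.resize(cv2.hconcat([a,b]),(782,322),interpolation=cv2.INTER_CUBIC))"
```

```text
clock: 15.85
eef_pos: [0.5519, -0.1407, 0.0218]
tool_rot: [-0.476, -0.524, 0.524, 0.474]
ft_force: [0.8, -5.8, 2.4]
grip_width: 0.0003
clock: 16.23
eef_pos: [0.5504, -0.1268, 0.0218]
tool_rot: [-0.476, -0.524, 0.524, 0.474]
ft_force: [-0.2, -6.3, 2.0]
grip_width: 0.0002
clock: 16.6
eef_pos: [0.5498, -0.1205, 0.0218]
tool_rot: [-0.475, -0.524, 0.524, 0.474]
ft_force: [0.4, -5.2, 1.5]
grip_width: -0.0001
16.65 [ 0.5498 -0.1205  0.0218] [[-0.099, 0.001, -0.995], [0.995, -0.002, -0.099], [-0.002, -1.0, -0.001]] [ 0.1 -5.4  1.4] 0.00010508079006392622
bar_push [334.1 197.5] 0.73 [ 0.5488 -0.1005  0.027 ]
16.75 [ 0.5498 -0.1205  0.0218] [[-0.099, 0.001, -0.995], [0.995, -0.002, -0.099], [-0.002, -1.0, -0.001]] [ 0.5 -4.8  2.9] -8.143105075724895e-05
bar_push [250.9 172.6] 0.6 [ 0.544  -0.1098  0.027 ]
```

View pics/m9.png

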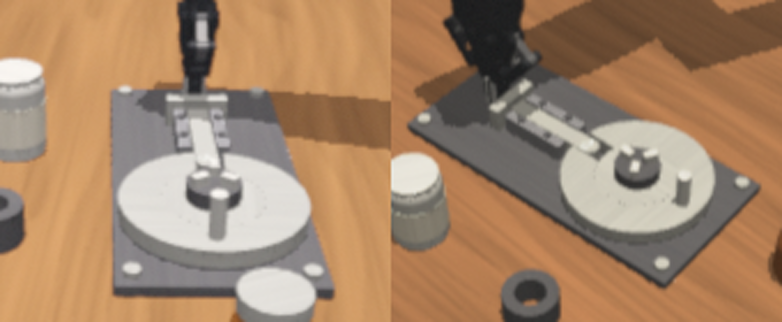

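Nearly home, and the nose is in the slot. I'll push the rest in small steps until the force rises.

```bash
python3 -m inch '0 0 0 3 0 0 1; 0 0 0 2 0 0 1; 0 0 0 0 0 0 1'
python3 -m inch '0 0 0 2 0 0 1; 0 0 0 0 0 0 1'
python3 -m inch '0 0 0 2 0 0 1; 0 0 0 0 0 0 1'
```

```text
clock: 17.18
eef_pos: [0.5494, -0.1167, 0.0218]
tool_rot: [-0.476, -0.523, 0.525, 0.473]
ft_force: [1.5, -8.5, 1.4]
grip_width: 0.0002
clock: 17.42
eef_pos: [0.5493, -0.1166, 0.0219]
tool_rot: [-0.477, -0.522, 0.525, 0.473]
ft_force: [1.0, -13.3, -0.1]
grip_width: -0.0
clock: 17.68
eef_pos: [0.5494, -0.1165, 0.022]
tool_rot: [-0.479, -0.521, 0.526, 0.472]
ft_force: [1.3, -17.6, 0.0]
grip_width: -0.0004
```

```bash
python3 -m inch '0 0 0 3 0 0 1; 0 0 0 2 0 0 1; 0 0 0 0 0 0 1'
python3 -m inch '0 0 0 -8 0 0 1; 0 0 0 -8 0 0 1; 0 0 0 -20 0 0 1; 0 0 0 -20 -10 0 1; 0 0 0 -5 -50 0 1; 0 0 0 0 -50 0 1; 0 0 0 0 -45 0 1; 0 0 0 0 0 0 1; 0 0 0 0 0 0 1'
python3 w.py wrist w10 bar_push lock_bar slot_mouth
python3 w.py scene c10 bar_push 
python3 w.py side s10 bar_push pin_top can jar collar
python3 -c "
import cv2
a=cv2.imread('pics/s10.png')[150:290,250:420];b=cv2.imread('pics/c10.png')[130:270,200:370]
cv2.imwrite('pics/m10.png',cv2.resize(cv2.hconcat([a,b]),(782,322),interpolation=cv2.INTER_CUBIC))
a=cv2.imread('pics/w10.png')[110:270,300:560]
cv2.imwrite('pics/w10c.png',cv2.resize(a,None,fx=3,fy=3,interpolation=cv2.INTER_CUBIC))"
```

```text
clock: 18.05
eef_pos: [0.5493, -0.1164, 0.0222]
tool_rot: [-0.482, -0.518, 0.527, 0.471]
ft_force: [1.1, -29.5, -1.1]
grip_width: -0.0002
clock: 19.18
eef_pos: [0.5537, -0.1667, 0.1763]
tool_rot: [0.474, 0.524, -0.524, -0.475]
ft_force: [-0.5, -0.4, 0.3]
grip_width: -0.0002
19.225 [ 0.5531 -0.1664  0.1753] [[-0.099, -0.002, -0.995], [0.995, 0.001, -0.099], [0.001, -1.0, 0.002]] [ 0.8 -0.6 -0.5] 0.00030916785299320705
bar_push [339.9 192.7] 0.71 [ 0.5447 -0.1079  0.027 ]
lock_bar [461.4 189.1] 0.98 [0.5313 0.0238 0.012 ]
slot_mouth [440.3 191. ] 0.77 [ 0.5323 -0.009   0.031 ]
19.425 [ 0.5531 -0.1661  0.1748] [[-0.1, -0.003, -0.995], [0.995, 0.001, -0.1], [0.001, -1.0, 0.003]] [-0.2 -0.5  0.5] -2.7406614842587765e-06
bar_push [252.7 177.4] 0.94 [ 0.5528 -0.0929  0.027 ]
19.525 [ 0.5534 -0.1661  0.1753] [[-0.1, -0.002, -0.995], [0.995, 0.001, -0.1], [0.001, -1.0, 0.002]] [0.2 0.4 0.5] 0.0001692571943089991
bar_push [332.7 200.3] 0.91 [ 0.5515 -0.0857  0.027 ]
pin_top [342.1 232.9] 0.98 [0.5307 0.1321 0.071 ]
can [256.8 213.3] 0.65 [ 0.7216 -0.0535  0.    ]
jar [366.3 316.3] 0.82 [0.4874 0.2662 0.    ]
collar [244.5 253.4] 0.58 [ 0.7156  0.1125 -0.    ]
```

View pics/m10.png

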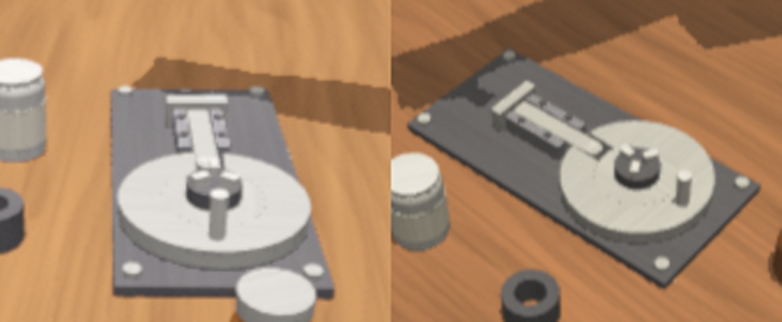

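View pics/w10c.png

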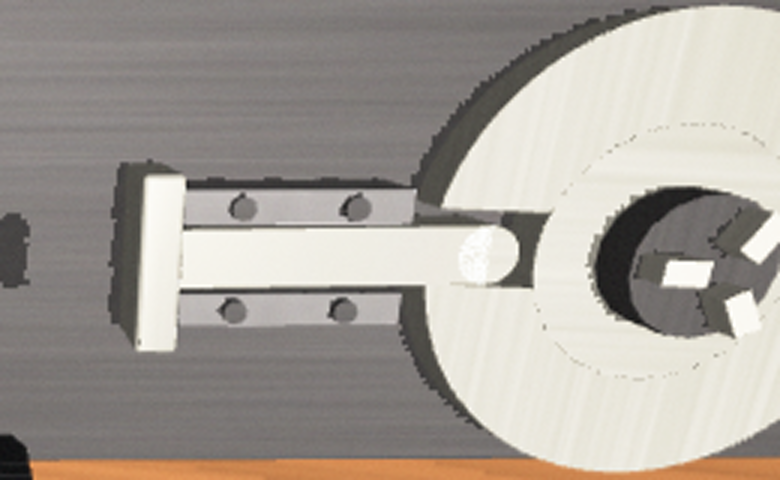

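```bash
python3 -c "
from workcell import bot
print(bot.job_done())"
```

```text
the job is handed in; nothing more can be done
None
```

The turntable is locked and the job is handed in, at about 19.5 s on the robot's clock. I pushed the pin clockwise with the shut fingertips until the slot faced the bar. I then pushed the bar from behind its cross-piece until it stopped.

- **Bar home:** The bar stopped moving while the push force rose to about 30 N, so it had reached its stop. In the last wrist picture the cross-piece sits flush against both rail ends. The nose is in the slot, with about 6 mm left to the slot's end, which matches the 50 mm home position.
- **Bystanders:** The last pictures show the can, jar and collar standing where they were. The networks put each within about 12 mm of its first estimate, which is within their scatter. I did not measure them any closer than that.
- **Hand:** It finished clear of everything, with the fingertips about 0.175 m above the bench and no contact force.
- **Disagreements:** The networks' positions for the pin, the slot and the rear of the bar disagreed by 10–20 mm between cameras. I relied on the known dimensions and the zoomed pictures instead. The slot was about 3° past exact before the bar went in, within the nose's play, and the bar entered without jamming.

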